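Put three mixed-up padlocks back in their job trays

ROBOT

A 6-joint arm with a two-finger parallel gripper is mounted at the origin on the work surface. World frame = base frame: x ahead of the robot, y to its left, z up, the work surface at z = 0. Lengths are in m, angles in rad, forces in N, time in s.
With the tool pointing down it reaches from about 0.4 to 0.925 m from the base axis. Payload 3.4 kg.
Tool frame: the origin (TCP) lies at the very end of the fingers, on their centre line; the grasp point (between the pads) lies 19 mm behind it; y points along the fingers, z is the direction in which the jaws open and shut, and the axes are right-handed (so a half turn about y gives the same grasp; the last joint's range is limited). The gripper opens to 85 mm and grips with 20 to 120 N. Pads are 22 mm wide; open, the fingers measure 114 mm over their backs; the gripper's body (76 mm by 85 mm) begins 54 mm behind the grasp point. The pads swing forward as they close: fully open they stand 13 mm farther back than shut.
Start: joints at [-0.073, 0.307, 1.506, -0, 1.328, -0.073], TCP at [0.575, -0, 0.204] pointing down, gripper open.
Joint ranges: [-3.12, 3.12], [-1.05, 2.28], [0.14, 2.33], [-1.42, 4.57], [0.1, 2.73], [-2.68, 2.68]. Speed limits (rad/s): [2.57, 2.57, 3.14, 3.14, 3.14, 3.14].

INTERFACE

Orientations are given as a rotation vector (axis times angle).
In Python, from station import manip gives the robot as it stands.
- The arm moves only by the shell command python3 -m inch 'ROWS' [FORCE]. ROWS is JSON, a list of rows, each a list of 5 numbers: the finger opening in mm, from 0 to 85.4, then the shift along the tool's x, y, z in units of 30 mm (1.0 is 30 mm), then the turn about the tool's y in units of 6 degrees (1.0 is 6 degrees). In form: [[jaw, dx, dy, dz, roll], ...]. A call has 1 to 10 rows; each row is the pose to reach, as a shift and turn from the pose commanded when the call began, along the tool's axes at that moment; what a row does not reach only later rows make up. A row lasts 1/8 s, in which the tool goes at most 62.5 mm and 10.7 degrees, less where a joint would pass 70% of its speed; a pose out of reach is approached as far as the arm can. A call with a gripper value outside its range is refused whole. The fingers move at their own pace and stop on an object; FORCE is the grip in N (left out, the last holds). Time passes only in rows, so rows that repeat a pose let the fingers close. It gives the time, the measured TCP pose, the force and the opening at its end, in the units of the state.
- manip.read_state(): the state, without advancing time (a new reading comes with each control period).
- manip.snapshot(name): name is "scene" or "side" or "wrist"; returns (picture, depth): 400x640x3 uint8, red, green, blue; 400x640 float32, m along the optical axis (not along the pixel's ray), 0 where there is no reading.
- manip.camera_model(name): a dict with "intrinsics" (3x3 intrinsics, pixels), "world_from_camera" (4x4, takes a point from camera to world coordinates). Camera axes: x right, y up, looking along -z (the intrinsics and any distortion apply to the point x, -y, -z); pixel columns grow to the right and rows downward; lengths in m; the calibration is good to about 2 mm. The wrist camera is an equidistant fisheye: a pixel r from the principal point sees the ray r / f radians off the axis. A picture is of the moment at which its call begins: read the wrist's pose just before it. camera_model takes no time and is no camera call; for the wrist camera it gives the pose at the moment of the call.
- manip.close_job(): hands the job in, once; it reports no verdict.
The state is a dict: "t": time; "qpos": joint angles; "joint_vel": joint speeds; "joint_torque": joint torques, N m; "position": TCP position; "tool_rot": TCP orientation; "ft_force": force on the tool from outside, world axes, zero at the start; "wrist_torque": the same for the moment, N m; "finger_gap": finger opening in m.
Only numpy, scipy, OpenCV 4.12 (cv2) and the standard library are available. Lean on these libraries where they do the work, as an engineer would, in place of code of your own. Each camera call takes 0.05 s, during which the arm holds its last target. There are 200 camera calls.

TASK

The three padlocks have been put back in the wrong job trays: return each padlock to the tray of its own colour, lying flat and lengthwise, the whole padlock with its shackle centred in the tray (shackle at either end). Never have two padlocks in one tray; park one on the empty black rubber mat on the way, and leave the mat empty at the end. Do not disturb the brass lock cylinder or the spray can.

Things in the scene. Friction and masses are not known exactly. Their poses are not given: they have to be found in the camera images.
- red_lock: red padlock lying flat, closed; 74 mm long (x), 40 wide (y), 22 thick, 0.2 kg. Origin: centre of the underside of its whole outline; x points to the shackle, z up. Red plastic body 44 x 40 x 22, x from -37 to +7 mm (middle at -15): grip it across its 40 mm width. Steel shackle: 8 mm bar, 32 wide, at +x. Starts in the yellow tray, roughly lengthwise
- yellow_lock: yellow padlock lying flat, closed; 74 mm long (x), 40 wide (y), 22 thick, 0.2 kg. Origin: centre of the underside of its whole outline; x points to the shackle, z up. Yellow plastic body 44 x 40 x 22, x from -37 to +7 mm (middle at -15): grip it across its 40 mm width. Steel shackle: 8 mm bar, 32 wide, at +x. Starts in the green tray, roughly lengthwise
- green_lock: green padlock lying flat, closed; 74 mm long (x), 40 wide (y), 22 thick, 0.2 kg. Origin: centre of the underside of its whole outline; x points to the shackle, z up. Green plastic body 44 x 40 x 22, x from -37 to +7 mm (middle at -15): grip it across its 40 mm width. Steel shackle: 8 mm bar, 32 wide, at +x. Starts in the red tray, roughly lengthwise
- red_tray: shallow red painted metal job tray, fixed to the bench, 110 mm long (x) x 90 wide (y); flat floor 3 mm above the bench, rim 3 mm thick with its top 7 mm above the bench. Origin: centre of its underside, on the bench; x along its length, z up. Home of the red padlock
- yellow_tray: shallow yellow painted metal job tray, fixed to the bench, 110 mm long (x) x 90 wide (y); flat floor 3 mm above the bench, rim 3 mm thick with its top 7 mm above the bench. Origin: centre of its underside, on the bench; x along its length, z up. Home of the yellow padlock
- green_tray: shallow green painted metal job tray, fixed to the bench, 110 mm long (x) x 90 wide (y); flat floor 3 mm above the bench, rim 3 mm thick with its top 7 mm above the bench. Origin: centre of its underside, on the bench; x along its length, z up. Home of the green padlock
- parking_mat: black rubber parking mat, fixed flat on the bench, 110 mm long (x) x 90 wide (y) x 3 thick; empty at the start. Origin: centre of its underside, on the bench; z up
- brass_cylinder: bystander: brass lock cylinder standing loose on the bench, 32 mm across at its foot, 34 mm tall. Origin: centre of its underside. Leave it alone
- spray_can: bystander: loose dark spray can with a green label standing on the bench, 52 mm across, 170 mm tall. Origin: centre of its underside. Leave it alone
Things that resemble listed ones, but are neither listed nor needed, are in the scene too. Of the things like the parking_mat, leave any that is green or white; of the rest the smaller one is meant.

How it is judged:
On the way:
1. one padlock has been set down on the black parking mat (origin within 40 mm of the mat's centre) and let go (((horizontal distance between red_lock and parking_mat below 0.04 m and height (world z) of red_lock below 0.008 m and linear speed of red_lock below 0.02 m/s and contact force between the fingers and red_lock below 0.2 N) or (horizontal distance between yellow_lock and parking_mat below 0.04 m and height (world z) of yellow_lock below 0.008 m and linear speed of yellow_lock below 0.02 m/s and contact force between the fingers and yellow_lock below 0.2 N) or (horizontal distance between green_lock and parking_mat below 0.04 m and height (world z) of green_lock below 0.008 m and linear speed of green_lock below 0.02 m/s and contact force between the fingers and green_lock below 0.2 N))), for 0.2 s.
At the end, for the whole second after the job is handed in: every padlock rests, released, in the tray of its own colour: origin within 15 mm of the tray's centre seen from above, on the tray floor, flat within 0.12 rad, its length within 0.3 rad of the tray's length (either way round); so the mat is empty (horizontal distance between red_lock and red_tray below 0.015 m and height (world z) of each of red_lock, yellow_lock, green_lock below 0.008 m and angle between each of red_lock, yellow_lock, green_lock's own z axis and vertical below 0.12 rad and angle between the x axis of red_lock and the x axis of red_tray, either way round below 0.3 rad and linear speed of each of red_lock, yellow_lock, green_lock below 0.02 m/s and contact force between the fingers and red_lock below 0.2 N and horizontal distance between yellow_lock and yellow_tray below 0.015 m and angle between the x axis of yellow_lock and the x axis of yellow_tray, either way round below 0.3 rad and contact force between the fingers and yellow_lock below 0.2 N and horizontal distance between green_lock and green_tray below 0.015 m and angle between the x axis of green_lock and the x axis of green_tray, either way round below 0.3 rad and contact force between the fingers and green_lock below 0.2 N); the robot touches nothing.
It fails at once if two padlocks are in one tray at the same time ((horizontal distance between each of red_lock, yellow_lock and red_tray below 0.055 m and height (world z) of each of red_lock, yellow_lock below 0.02 m) or (horizontal distance between each of red_lock, green_lock and red_tray below 0.055 m and height (world z) of each of red_lock, green_lock below 0.02 m) or (horizontal distance between each of yellow_lock, green_lock and red_tray below 0.055 m and height (world z) of each of yellow_lock, green_lock below 0.02 m) or (horizontal distance between each of red_lock, yellow_lock and yellow_tray below 0.055 m and height (world z) of each of red_lock, yellow_lock below 0.02 m) or (horizontal distance between each of red_lock, green_lock and yellow_tray below 0.055 m and height (world z) of each of red_lock, green_lock below 0.02 m) or (horizontal distance between each of yellow_lock, green_lock and yellow_tray below 0.055 m and height (world z) of each of yellow_lock, green_lock below 0.02 m) or (horizontal distance between each of red_lock, yellow_lock and green_tray below 0.055 m and height (world z) of each of red_lock, yellow_lock below 0.02 m) or (horizontal distance between each of red_lock, green_lock and green_tray below 0.055 m and height (world z) of each of red_lock, green_lock below 0.02 m) or (horizontal distance between each of yellow_lock, green_lock and green_tray below 0.055 m and height (world z) of each of yellow_lock, green_lock below 0.02 m)).
It fails at once if the brass lock cylinder or the spray can has been moved by more than 20 mm (distance of any of brass_cylinder, spray_can from where it was at the start of the episode above 0.02 m).
It also fails if it takes over 112 s, if anything falls off the work surface, if the arm or the gripper's body presses on something with over 40 N, if the wrist force passes 120 N, or if a joint passes its speed limit or range.

## Working session

There is one attempt and no reset: what is moved stays moved. The work goes in short steps, Python scripts to look and compute and a shell command to move; the robot and the scene stay as the last step left them, time stands still between calls to the robot, and variables do not carry over. Pictures are saved under pics/ and viewed, about 12 in all and at most 16, crops included, and the job is handed in when it is done.

```bash
mkdir -p pics; ls; python3 - <<'E'
from station import manip
import cv2,numpy as np
s=manip.read_state();print({k:np.round(v,3).tolist() for k,v in s.items()})
ims=[]
for n in("scene","side"):
    p,d=manip.snapshot(n);np.savez(f"{n}0.npz",p=p,d=d)
    m=manip.camera_model(n);print(n,np.round(m["intrinsics"],1).tolist(),np.round(m["world_from_camera"],3).tolist(),[k for k in m])
    cv2.imwrite(f"pics/{n}0.png",p[...,::-1])
E
```

```text
pics
{'t': 0.0, 'qpos': [-0.074, 0.308, 1.508, 0.0, 1.328, -0.073], 'joint_vel': [-0.0, -0.001, 0.001, -0.002, -0.003, 0.001], 'joint_torque': [-0.002, -45.756, -25.192, -0.0, 0.013, -0.0], 'position': [0.574, 0.0, 0.203], 'tool_rot': [-1.211, 1.211, -1.208], 'ft_force': [0.741, -0.018, -0.277], 'wrist_torque': [0.018, 0.04, -0.006], 'finger_gap': 0.085}
scene [[447.3, 0.0, 321.1], [0.0, 447.3, 205.1], [0.0, 0.0, 1.0]] [[-0.413, -0.609, 0.677, 1.364], [0.91, -0.29, 0.295, 0.26], [0.016, 0.738, 0.675, 0.836], [0.0, 0.0, 0.0, 1.0]] ['intrinsics', 'world_from_camera']
side [[518.1, 0.0, 319.5], [0.0, 518.1, 204.1], [0.0, 0.0, 1.0]] [[1.0, 0.026, -0.012, 0.527], [-0.025, 0.596, -0.803, -1.157], [-0.014, 0.803, 0.596, 0.849], [0.0, 0.0, 0.0, 1.0]] ['intrinsics', 'world_from_camera']
```

View pics/scene0.png

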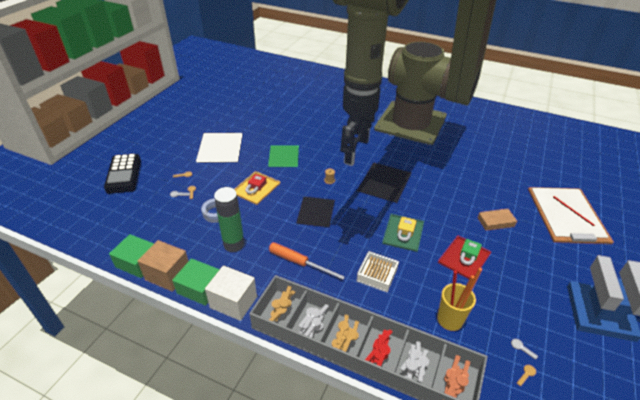

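View pics/side0.png

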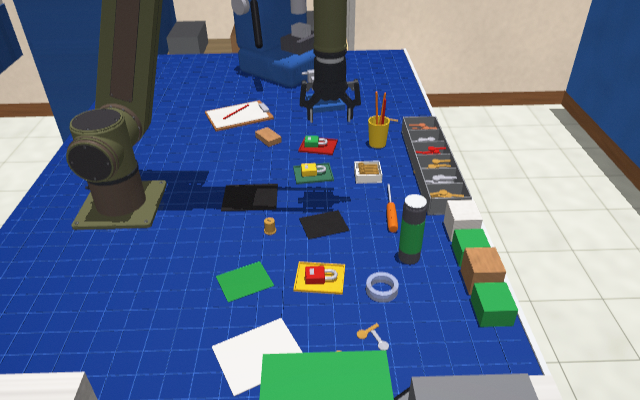

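The two views show:
- **Yellow tray and red lock:** scene (258,187), side (320,278).
- **Green tray and yellow lock:** scene (403,232), side (314,172).
- **Red tray and green lock:** scene (465,256), side (318,144).
- **Mat candidates:** two black ones at scene (316,211) and (384,182), side (325,224) and (250,197). The green (284,156) and white (220,147) ones are excluded.
- **Bystanders:** brass cylinder at scene (329,176), spray can at (230,218).

Next I'll measure these.

```bash
cat > h.py <<'E'
import numpy as np,cv2
from station import manip
def rays(n,uv,M=None):
    M=M or manip.camera_model(n);K=M["intrinsics"];T=M["world_from_camera"]
    uv=np.atleast_2d(np.asarray(uv,float));x=(uv[:,0]-K[0,2])/K[0,0];y=(uv[:,1]-K[1,2])/K[1,1]
    if n=="wrist":
        r=np.hypot(x,y)+1e-12;s=np.sin(r)/r;d=np.c_[x*s,-y*s,-np.cos(r)]
    else: d=np.c_[x,-y,-np.ones_like(x)]
    return T[:3,3],d@T[:3,:3].T
def plane(n,uv,z,M=None):
    o,d=rays(n,uv,M);return (o+d*((z-o[2])/d[:,2])[:,None])[:,:2]
def rng(hsv,c):
    h,s,v=[hsv[...,i].astype(int) for i in range(3)]
    if c=="black": return (v<70)&(s<140)
    k=(s>120)&(v>70)
    return k&{"red":(h<7)|(h>173),"yellow":(h>18)&(h<34),"green":(h>45)&(h<85)}[c]
def rect(n,mask,z,M=None):
    "min-area rect in mm of the largest blob of mask cast on plane z"
    m=cv2.morphologyEx(mask.astype(np.uint8),cv2.MORPH_CLOSE,np.ones((3,3),np.uint8))
    cs,_=cv2.findContours(m,cv2.RETR_EXTERNAL,cv2.CHAIN_APPROX_NONE)
    c=max(cs,key=cv2.contourArea);p=plane(n,c[:,0],z,M)*1000
    (x,y),(w,h),a=cv2.minAreaRect(p.astype(np.float32))
    if w<h:w,h,a=h,w,a+90
    return np.round([x,y,w,h,(a+90)%180-90],1),cv2.contourArea(c)
E
python3 - <<'E'
from h import *
win={"scene":dict(yT=(258,187),gT=(403,232),rT=(465,256),m1=(316,211),m2=(384,182)),"side":dict(yT=(320,278),gT=(314,172),rT=(318,144),m1=(325,224),m2=(250,197))}
col=dict(yT=("yellow","red"),gT=("green","yellow"),rT=("red","green"),m1=("black",),m2=("black",))
for n in win:
    f=np.load(n+"0.npz");hsv=cv2.cvtColor(f["p"],cv2.COLOR_RGB2HSV)
    for k,(u,v) in win[n].items():
        r=34
        w=np.zeros(hsv.shape[:2],bool);w[v-r//(1 if n=="scene" or k[0]!="y" else 1):v+r,u-r:u+r]=1
        for i,c in enumerate(col[k]):
            try:print(n,k,c,*rect(n,rng(hsv,c)&w,(.003 if k[0]=="m" else .007) if i==0 else .025))
            except Exception as e:print(n,k,c,e)
    pts=dict(scene=[(329,183),(231,247),(229,190)],side=[(269,232),(408,260),(415,200)])[n]
    for q,z in zip(pts,(0,0,.17)):print(n,q,np.round(plane(n,[q],z)*1000))
    a=plane(n,[(0,0)],0)
# crops
a=np.load("scene0.npz")["p"][130:290,200:500];b=np.load("side0.npz")["p"][120:300,200:440]
A=cv2.resize(a,(750,400));B=cv2.resize(b,(0,0),fx=2,fy=2)
cv2.imwrite("pics/crop0.png",A[...,::-1])
E
```

```text
scene yT yellow [ 542.1 -304.7  112.2   91.    -6.6] 396.5
scene yT red [ 537.6 -302.3   56.8   45.7    1. ] 146.5
scene gT green max() iterable argument is empty
scene gT yellow [527.2 135.1  61.1  40.    4.5] 199.5
scene rT red [578.  289.  163.2  93.9 -13.5] 776.5
scene rT green [536.1 301.2  57.2  37.   -4.5] 196.0
scene m1 black [ 555.8 -108.4  106.2   86.6   15.4] 786.5
scene m2 black [ 3.535e+02  1.940e+01  1.518e+02  1.187e+02 -1.000e-01] 1224.5
scene (329, 183) [[ 428. -125.]]
scene (231, 247) [[ 763. -246.]]
scene (229, 190) [[ 739. -243.]]
side yT yellow [ 537.  -304.1  110.1   94.5   -7.3] 1333.5
side yT red [ 525.9 -313.6   54.1   43.1   89.9] 285.5
side gT green [525.7 315.5  52.   43.   87.2] 90.0
side gT yellow [515.7 123.8  65.4  45.3 -84. ] 160.5
side rT red [546.7 294.2 110.5  94.7 -13.6] 260.0
side rT green [525.9 290.6  64.   42.4  87.2] 107.5
side m1 black [ 551.5 -104.4  108.8   91.5   15.9] 840.0
side m2 black [349.7  24.6 149.8 122.3   0.5] 1292.0
side (269, 232) [[ 412. -129.]]
side (408, 260) [[ 750. -248.]]
side (415, 200) [[ 752. -237.]]
```

View pics/crop0.png

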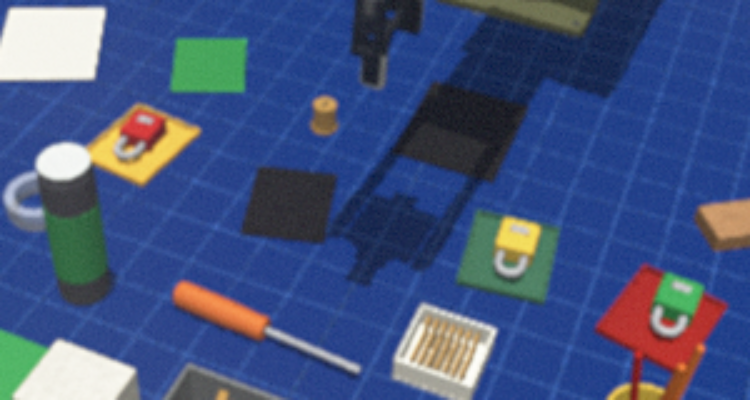

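The nearer mat at (553,-106) measures 108 x 89 mm, so it is the right one; the other is 150 x 120. I'll park the yellow lock on it first. Before moving I need the tool axes, and then a wrist view from above the green tray.

```bash
python3 - <<'E'
from h import *
from scipy.spatial.transform import Rotation as R
s=manip.read_state();print(np.round(R.from_rotvec(s["tool_rot"]).as_matrix(),2))
m=manip.camera_model("wrist");print(np.round(m["intrinsics"],1).tolist(),np.round(m["world_from_camera"],3).tolist())
print(plane("side",[(378,147)],0))
E
```

```text
[[ 0. -0.  1.]
 [-1.  0.  0.]
 [-0. -1. -0.]]
[[309.7, 0.0, 317.5], [0.0, 309.7, 199.4], [0.0, 0.0, 1.0]] [[1.0, -0.002, 0.001, 0.575], [0.001, 0.963, 0.271, 0.07], [-0.002, -0.271, 0.963, 0.373], [0.0, 0.0, 0.0, 1.0]]
[[0.739903   0.28480718]]
```

```bash
python3 -m inch '[[85,-4.33,0,-1.8,15],[85,-4.33,0,-1.8,15],[85,-4.33,0,-1.8,15],[85,-4.33,0,-1.8,15],[85,-4.33,0,-1.8,15],[85,-4.33,0,-1.8,15],[85,-4.33,0,-1.8,15],[85,-4.33,0,-1.8,15],[85,-4.33,0,-1.8,15],[85,-4.33,0,-1.8,15]]' 60
cat > look.py <<'E'
import sys
from h import *
from scipy.spatial.transform import Rotation as R
def wrist(name):
    M=manip.camera_model("wrist");p,d=manip.snapshot("wrist");s=manip.read_state()
    cv2.imwrite(f"pics/{name}.png",p[...,::-1]);np.savez(f"{name}.npz",p=p,d=d,T=M["world_from_camera"],K=M["intrinsics"])
    print("t",round(s["t"],2),"tcp",np.round(s["position"]*1000 if hasattr(s["position"],"dtype") else np.array(s["position"])*1000,1),"gap",s["finger_gap"]);print(np.round(R.from_rotvec(s["tool_rot"]).as_matrix(),3).tolist())
    return M,p
if __name__=="__main__": wrist(sys.argv[1])
E
python3 look.py w1
```

```text
t: 1.35
position: [0.5206, 0.1298, 0.2037]
tool_rot: [-0.002, 2.221, -2.222]
ft_force: [-0.4, -0.6, -0.5]
finger_gap: 0.0853
t 1.4 tcp [520.7 129.8 203.8] gap 0.08542262678437249
[[-1.0, -0.001, 0.002], [-0.002, -0.0, -1.0], [0.001, -1.0, 0.0]]
```

View pics/w1.png

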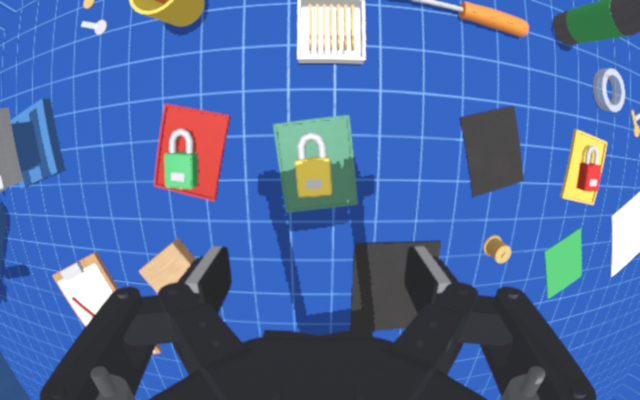

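The wrist view shows the whole line: red tray with green lock (190,155), green tray with yellow lock (314,165), the correct mat (492,150), and yellow tray with red lock (585,167). All shackles point to +x. I'll measure them all here.

```bash
cat > meas.py <<'E'
from look import *
def meas(npz,items):
    f=np.load(npz+".npz");M={"world_from_camera":f["T"],"intrinsics":f["K"]}
    hsv=cv2.cvtColor(f["p"],cv2.COLOR_RGB2HSV);h,s,v=[hsv[...,i].astype(int) for i in range(3)]
    for k,(u0,v0,u1,v1),tc,lc,zb in items:
        w=np.zeros(h.shape,bool);w[v0:v1,u0:u1]=1
        msk={"red":(s>150)&((h<7)|(h>173)),"yellow":(s>110)&(h>15)&(h<34),"green":(h>40)&(h<88)&(s>50),"black":(v<75)&(s<110)}
        if lc:
            lm=msk[lc]&w
            if lc=="green" : lm=(h>50)&(h<80)&(s>110)&w
            sh=(s<45)&(v>100)&w
        if tc:
            c=w&(msk[tc]|((lm|sh) if lc else False));c=cv2.morphologyEx(c.astype(np.uint8),cv2.MORPH_CLOSE,np.ones((7,7)))
            print(k,"tray/mat",*rect("wrist",c,.003 if tc=="black" else .006,M))
        if lc:
            lmc=cv2.morphologyEx(lm.astype(np.uint8),cv2.MORPH_CLOSE,np.ones((9,9)))
            r,_=rect("wrist",lmc,zb+.022,M)
            hull=rect("wrist",cv2.morphologyEx((lm|sh).astype(np.uint8),cv2.MORPH_CLOSE,np.ones((5,5))),zb+.018,M)[0]
            ys,xs=np.nonzero(sh&(cv2.dilate(lmc,np.ones((61,61)))>0)&(lmc==0))
            P=plane("wrist",np.c_[xs,ys],zb+.018,M)*1000;d=np.median(P,0)-r[:2]
            print(k,"body",r,"whole",hull,"dir->shackle deg",np.round(np.degrees(np.arctan2(d[1],d[0])),1),"dist",np.hypot(*d).round(1),len(xs))
E
python3 - <<'E'
from meas import *
meas("w1",[("redT",(148,98,236,206),"red","green",.003),("greenT",(270,108,362,218),"green","yellow",.003),("yellowT",(558,125,612,208),"yellow","red",.003),("mat",(455,100,530,200),"black",None,0)])
E
```

```text
redT tray/mat [547.7 294.1 108.7  89.7 -13.5] 5166.0
redT body [527.8 298.5  42.5  42.2  -4.9] whole [541.7 299.1  72.3  42.7  -4.9] dir->shackle deg 4.6 dist 31.0 444
greenT tray/mat [529.1 132.8 109.2  89.1   7. ] 6352.5
greenT body [517.6 136.   45.3  39.7   4.3] whole [531.5 137.2  75.4  40.2   4.3] dir->shackle deg 2.6 dist 33.1 541
yellowT tray/mat [ 538.7 -302.9  113.1  100.    -7.5] 2293.0
yellowT body [ 528.3 -294.2   55.5   42.   -89.5] whole [ 539.5 -301.8   75.1   61.5   -7.5] dir->shackle deg -1.1 dist 33.6 222
mat tray/mat [587.4 -61.8  22.5  11.2  66.7] 50.5
```

Yellow lock body is at (517.5,136), yaw 4.3°. I'll grasp it there at TCP z≈6 mm.

```bash
python3 -m inch '[[85,0.1,0,-0.2,-0.7],[85,0.1,2,-0.2,-0.7],[85,0.1,4,-0.2,-0.7],[85,0.1,5.5,-0.2,-0.7],[85,0.1,6.2,-0.2,-0.7],[85,0.1,6.57,-0.2,-0.7],[85,0.1,6.57,-0.2,-0.7],[85,0.1,6.57,-0.2,-0.7]]' 60
python3 -m inch '[[30,0,0,0,0],[30,0,0,0,0],[30,0,0,0,0],[30,0,0,0,0],[30,0,0,0,0],[30,0,0,0,0]]' 60
```

```text
t: 2.4
position: [0.5191, 0.1361, 0.008]
tool_rot: [-0.078, 2.183, -2.183]
ft_force: [-0.4, -0.7, 0.5]
finger_gap: 0.0852
t: 3.15
position: [0.518, 0.1359, 0.007]
tool_rot: [-0.08, 2.184, -2.184]
ft_force: [0.2, -0.2, 0.0]
finger_gap: 0.0298
```

The gap reads 30, not 40, so the fingers may have missed. I'll look.

```bash
python3 look.py w2
```

```text
t 3.2 tcp [518.  135.9   6.9] gap 0.03019293070186132
[[-0.997, -0.0, 0.073], [-0.073, -0.0, -0.997], [0.0, -1.0, 0.0]]
```

View pics/w2.png

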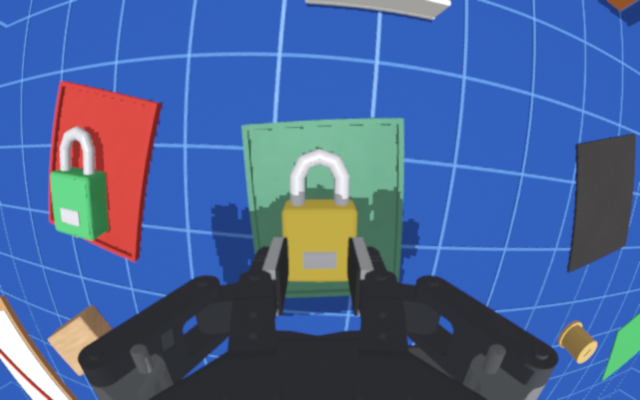

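```bash
python3 -m inch '[[10,0,0,0,0],[10,0,0,0,0],[10,0,0,0,0],[10,0,0,0,0]]' 60
python3 - <<'E'
import cv2
a=cv2.imread("pics/w2.png")[140:310,220:420]
from look import *
M,p=wrist("w3")
b=p[140:310,220:420,::-1]
cv2.imwrite("pics/w23.png",cv2.resize(np.hstack([a,b]),(800,340)))
E
```

```text
t: 3.7
position: [0.518, 0.1359, 0.007]
tool_rot: [-0.08, 2.184, -2.184]
ft_force: [-0.4, -0.2, -0.3]
finger_gap: 0.0095
t 3.75 tcp [518.  135.9   7. ] gap 0.009828165560716346
[[-0.997, 0.0, 0.073], [-0.073, 0.0, -0.997], [-0.0, -1.0, 0.0]]
```

View pics/w23.png

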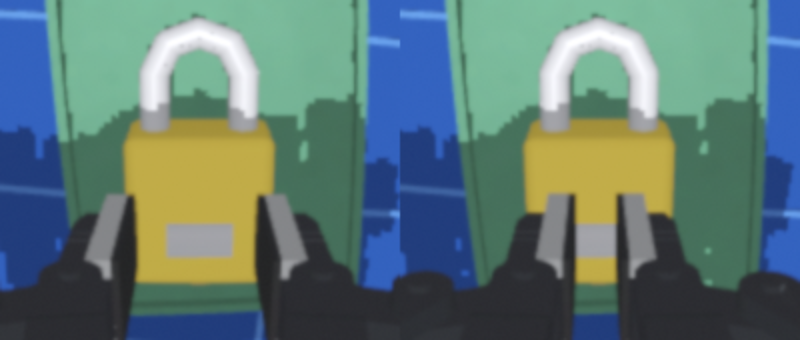

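The fingers are closing above the lock without contact. I'll check the pad-tip height from depth.

```bash
python3 - <<'E'
from h import *
f=np.load("w3.npz");M={"world_from_camera":f["T"],"intrinsics":f["K"]};d=f["d"]
def pt(u,v):
    o,r=rays("wrist",[(u,v)],M);c=r@f["T"][:3,:3];k=d[v,u]/-c[0,2];return np.round((o+r[0]*k)*1000)
print("cam",np.round(f["T"][:3,3]*1000))
for n,q in dict(lock_front=(320,220),lock_label=(320,260),tray=(260,170),bench=(220,160),padL_top=(300-4,240),padL_tip=(298,265),padR_tip=(342,265),padR_top=(337,240),Ldark=(303,255)).items():print(n,pt(*q))
E
```

```text
cam [586. 142. 177.]
lock_front [533. 137.  26.]
lock_label [509. 135.  25.]
tray [553. 173.   4.]
bench [557. 198.  -0.]
padL_top [528. 148.  43.]
padL_tip [529. 146.  69.]
padR_tip [529. 128.  67.]
padR_top [529. 129.  42.]
Ldark [528. 144.  58.]
```

```bash
python3 - <<'E'
from h import *
f=np.load("w3.npz");M={"world_from_camera":f["T"],"intrinsics":f["K"]};d=f["d"]
def pts(n,uv,d,M):
    o,r=rays(n,uv,M);T=M["world_from_camera"];c=r@T[:3,:3];k=d[uv[:,1],uv[:,0]]/-c[:,2];return (o+r*k[:,None])*1000
for u in(296,300,338,342):
    uv=np.array([(u,v) for v in range(230,272,3)]);print(u,[tuple(x.astype(int)) for x in pts("wrist",uv,d,M)])
p,d=manip.snapshot("side");M=manip.camera_model("side");cv2.imwrite("pics/s1.png",cv2.resize(p[90:240,220:420],(800,600))[...,::-1])
E
```

```text
296 [(np.int64(525), np.int64(149), np.int64(24)), (np.int64(525), np.int64(148), np.int64(26)), (np.int64(528), np.int64(148), np.int64(38)), (np.int64(528), np.int64(148), np.int64(42)), (np.int64(528), np.int64(147), np.int64(44)), (np.int64(528), np.int64(147), np.int64(48)), (np.int64(528), np.int64(147), np.int64(52)), (np.int64(528), np.int64(147), np.int64(55)), (np.int64(528), np.int64(147), np.int64(57)), (np.int64(528), np.int64(146), np.int64(60)), (np.int64(528), np.int64(146), np.int64(64)), (np.int64(527), np.int64(146), np.int64(65)), (np.int64(528), np.int64(146), np.int64(68)), (np.int64(528), np.int64(146), np.int64(72))]
300 [(np.int64(526), np.int64(147), np.int64(24)), (np.int64(524), np.int64(146), np.int64(25)), (np.int64(528), np.int64(146), np.int64(37)), (np.int64(528), np.int64(146), np.int64(41)), (np.int64(528), np.int64(146), np.int64(45)), (np.int64(527), np.int64(145), np.int64(47)), (np.int64(528), np.int64(145), np.int64(51)), (np.int64(528), np.int64(145), np.int64(54)), (np.int64(528), np.int64(145), np.int64(58)), (np.int64(528), np.int64(145), n
[... 795 characters left out ...]
69)), (np.int64(529), np.int64(129), np.int64(70))]
342 [(np.int64(527), np.int64(124), np.int64(24)), (np.int64(526), np.int64(124), np.int64(25)), (np.int64(524), np.int64(124), np.int64(24)), (np.int64(522), np.int64(124), np.int64(23)), (np.int64(529), np.int64(126), np.int64(45)), (np.int64(529), np.int64(126), np.int64(47)), (np.int64(530), np.int64(127), np.int64(52)), (np.int64(529), np.int64(127), np.int64(54)), (np.int64(530), np.int64(127), np.int64(58)), (np.int64(529), np.int64(127), np.int64(60)), (np.int64(529), np.int64(128), np.int64(64)), (np.int64(529), np.int64(128), np.int64(65)), (np.int64(529), np.int64(128), np.int64(69)), (np.int64(529), np.int64(128), np.int64(71))]
```

View pics/s1.png

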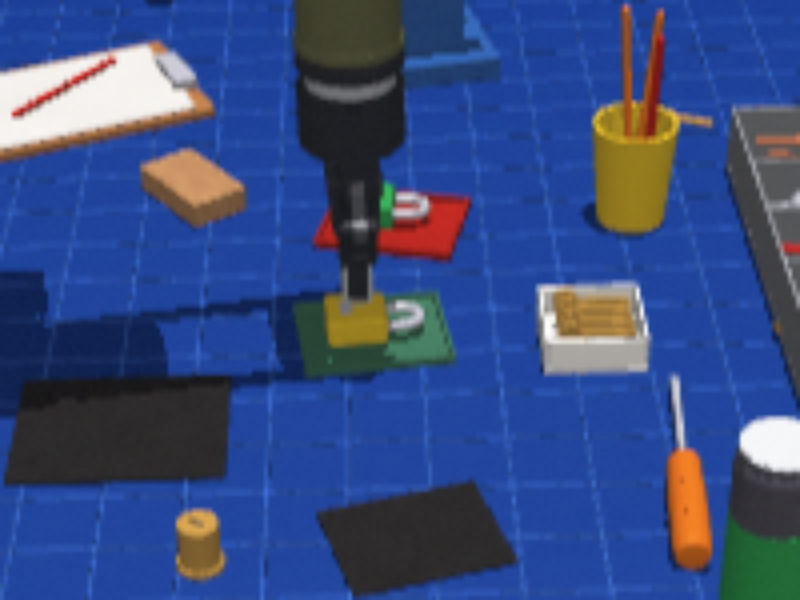

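Side view at (355,290) and the depth agree: the real fingertips sit about 29 mm higher than the reported TCP (36 mm against 7). I'll open, descend 30 mm further while watching the force, and close.

```bash
python3 -m inch '[[85,0,0,0,0],[85,0,0,0,0],[85,0,0,0,0],[85,0,0,0,0],[85,0,0.4,0,0],[85,0,0.8,0,0],[85,0,1,0,0],[85,0,1,0,0]]' 60
python3 -m inch '[[60,0,0,0,0],[34,0,0,0,0],[34,0,0,0,0],[34,0,0,0,0],[34,0,0,0,0],[34,0,0,0,0]]' 60
```

```text
t: 4.8
position: [0.5172, 0.1357, -0.024]
tool_rot: [-0.082, 2.185, -2.185]
ft_force: [-0.0, 0.6, -0.0]
finger_gap: 0.0848
t: 5.55
position: [0.5185, 0.136, -0.0224]
tool_rot: [-0.079, 2.184, -2.183]
ft_force: [-0.9, -0.5, 5.8]
finger_gap: 0.0387
```

Gripped, gap stalled at 38.7. I'll lift and carry it toward the mat.

```bash
python3 -m inch '[[30,0,-1,0,0],[30,0,-2.5,0,0],[30,0,-3.5,1,0],[30,-0.08,-3.5,3,0],[30,-0.08,-3.5,5,0],[30,-0.08,-3.5,6.5,0],[30,-0.08,-3.5,7.6,0],[30,-0.08,-3.5,8.1,0],[30,-0.08,-3.5,8.1,0],[30,-0.08,-3.5,8.1,0]]' 60
python3 look.py w4
```

```text
t: 6.8
position: [0.5377, -0.1049, 0.0817]
tool_rot: [-0.082, 2.185, -2.183]
ft_force: [0.3, 0.3, -1.4]
finger_gap: 0.0387
t 6.85 tcp [ 537.8 -104.9   81.8] gap 0.038776393583606586
[[-0.997, -0.001, 0.074], [-0.074, 0.001, -0.997], [0.001, -1.0, -0.001]]
```

View pics/w4.png

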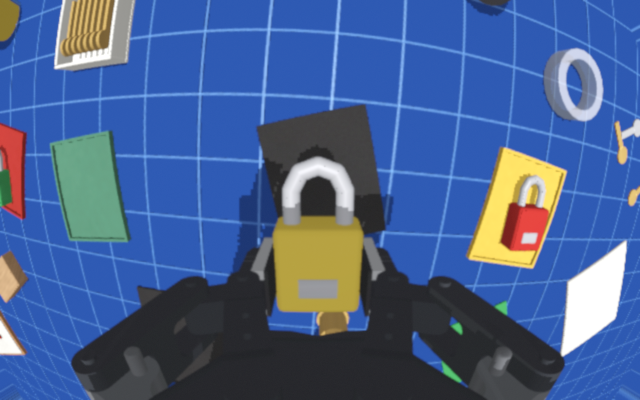

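The lock hangs level over the mat. Lowering and releasing.

```bash
python3 -m inch '[[30,0,1.5,0,0],[30,0,2.8,0,0],[30,0,3.3,0,0],[30,0,3.45,0,0],[30,0,3.45,0,0],[55,0,3.45,0,0],[70,0,3.45,0,0],[70,0,3.45,0,0],[70,0,3.45,0,0]]' 60
python3 -m inch '[[80,0,-0.5,0,0],[80,0,-2,0,0],[80,0,-4,0,0],[80,0,-4.5,0,0],[80,0,-4.5,0,0]]'
python3 - <<'E'
from meas import *
wrist("w5")
cv2.imwrite("pics/w5.png",cv2.imread("pics/w5.png"))
E
```

```text
t: 7.98
position: [0.5384, -0.1064, -0.0212]
tool_rot: [-0.079, 2.184, -2.184]
ft_force: [0.4, -1.0, 0.6]
finger_gap: 0.0703
t: 8.6
position: [0.5391, -0.1065, 0.1154]
tool_rot: [-0.076, 2.181, -2.184]
ft_force: [0.1, -0.2, 0.2]
finger_gap: 0.0801
t 8.65 tcp [ 537.9 -106.2  113.7] gap 0.08017251685275366
[[-0.997, 0.0, 0.073], [-0.073, -0.0, -0.997], [-0.0, -1.0, 0.0]]
```

View pics/w5.png

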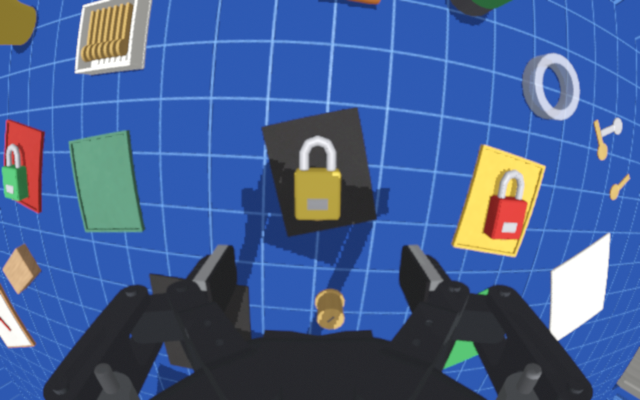

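The yellow lock lies on the mat (318,180), and the yellow tray with the red lock shows clearly at (500,200). I'll measure these while moving to the green lock. Delta to (528,298) is (-10,+404), i.e. tool dx ≈ -0.65, dz ≈ -13.45.

```bash
python3 - <<'E'
from meas import *
meas("w5",[("mat/yel",(255,100,382,240),None,"yellow",.003),("yellowT",(448,138,550,262),"yellow","red",.003),("greenT",(66,126,148,236),"green",None,.003)])
E
python3 -m inch '[[85,0,0,-2,0],[85,-0.2,0,-4,0],[85,-0.4,0,-6,0],[85,-0.5,0,-8,0],[85,-0.6,0,-10,0],[85,-0.65,0,-12,0],[85,-0.65,0,-13,0],[85,-0.65,0,-13.45,0],[85,-0.65,0,-13.45,0],[85,-0.65,0,-13.45,0]]'
python3 look.py w6
```

```text
mat/yel body [ 539.5 -105.1   47.9   40.9    3.7] whole [ 552.3 -104.3   76.3   41.5    3.7] dir->shackle deg 1.8 dist 32.4 996
yellowT tray/mat [ 538.1 -303.5  112.3   95.9   -7.2] 6763.0
yellowT body [ 529.5 -299.2   49.2   44.3  -89.2] whole [ 540.9 -307.    74.5   60.5   -6.2] dir->shackle deg -10.6 dist 29.3 606
greenT tray/mat [528.8 131.7 109.2  92.9   6.9] 5553.5
t: 9.9
position: [0.5278, 0.2959, 0.1128]
tool_rot: [-0.081, 2.184, -2.187]
ft_force: [0.6, -0.2, 0.2]
finger_gap: 0.0847
t 9.95 tcp [528.  295.9 113.1] gap 0.0847676634269475
[[-0.997, -0.001, 0.072], [-0.072, -0.001, -0.997], [0.001, -1.0, 0.001]]
```

View pics/w6.png

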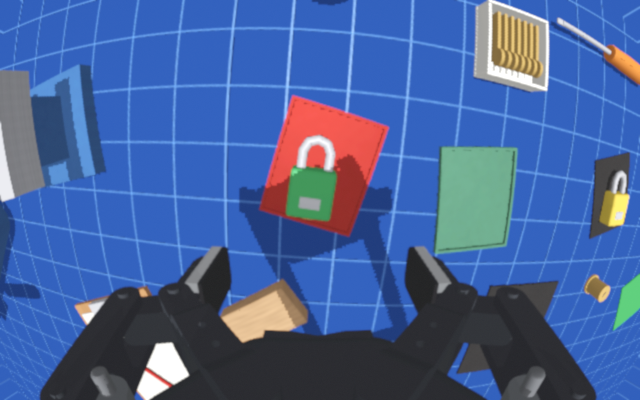

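```bash
python3 - <<'E'
from meas import *
meas("w6",[("redT",(255,90,392,240),"red","green",.003),("greenT",(430,142,520,256),"green",None,.003)])
E
```

```text
redT tray/mat [547.8 294.5 109.3  89.2 -13.4] 11141.5
redT body [528.8 303.1  44.1  37.5  -4.2] whole [541.8 302.1  72.9  38.1  -4.2] dir->shackle deg -1.6 dist 30.9 859
greenT tray/mat [529.2 133.4 109.7  91.3   6.9] 7419.5
```

```bash
python3 -m inch '[[85,-0.03,1,-0.2,1.4],[85,-0.03,2.5,-0.2,1.4],[85,-0.03,3.8,-0.2,1.4],[85,-0.03,4.4,-0.2,1.4],[85,-0.03,4.52,-0.2,1.4],[85,-0.03,4.52,-0.2,1.4],[85,-0.03,4.52,-0.2,1.4]]' 60
python3 -m inch '[[60,0,0,0,0],[30,0,0,0,0],[30,0,0,0,0],[30,0,0,0,0],[30,0,0,0,0],[30,0,0,0,0]]' 60
python3 -m inch '[[30,0,-1,0,0],[30,0,-2.5,0,0],[30,0,-3.5,0,0],[30,0,-3.5,0,0]]' 60
python3 - <<'E'
from meas import *
wrist("w7")
E
```

```text
t: 10.82
position: [0.5298, 0.3042, -0.0205]
tool_rot: [-0.083, -2.187, 2.184]
ft_force: [0.1, -0.5, 1.0]
finger_gap: 0.0851
t: 11.58
position: [0.529, 0.3039, -0.0214]
tool_rot: [-0.081, -2.185, 2.184]
ft_force: [-0.6, -0.9, 5.1]
finger_gap: 0.0387
t: 12.08
position: [0.5303, 0.3045, 0.085]
tool_rot: [-0.085, -2.189, 2.184]
ft_force: [0.3, -0.9, -2.2]
finger_gap: 0.039
t 12.12 tcp [528.8 303.8  83.2] gap 0.03886361799836796
[[-0.997, 0.001, -0.073], [0.073, 0.001, -0.997], [-0.001, -1.0, -0.001]]
```

```bash
python3 -m inch '[[30,0,0,1,0],[30,0.05,0,2.7,-0.5],[30,0.05,0,4.2,-1.2],[30,0.05,0,5.2,-1.85],[30,0.05,0,5.77,-1.85],[30,0.05,0,5.77,-1.85],[30,0.05,0,5.77,-1.85]]' 60
python3 look.py w8
```

```text
t: 13.0
position: [0.5145, 0.1319, 0.0825]
tool_rot: [-0.13, 2.16, -2.159]
ft_force: [0.6, 0.4, -1.4]
finger_gap: 0.0387
t 13.05 tcp [514.6 132.1  82.6] gap 0.03855965764529943
[[-0.993, -0.0, 0.12], [-0.12, 0.001, -0.993], [-0.0, -1.0, -0.001]]
```

View pics/w8.png

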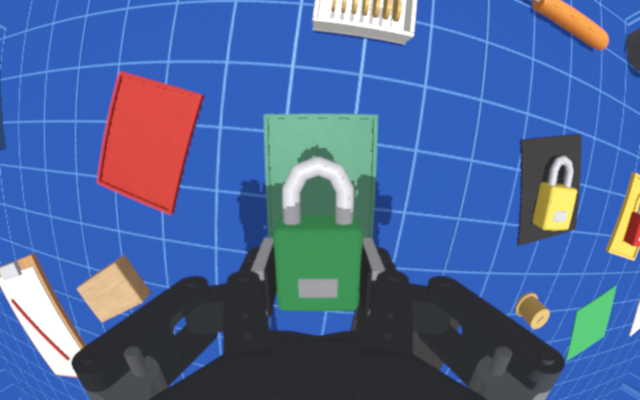

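The green lock hangs squarely over the green tray (318,230). Lowering, releasing and rising.

```bash
python3 -m inch '[[30,0,1.5,0,0],[30,0,2.8,0,0],[30,0,3.3,0,0],[30,0,3.45,0,0],[30,0,3.45,0,0],[50,0,3.45,0,0],[60,0,3.45,0,0],[60,0,3.45,0,0],[60,0,3.45,0,0]]' 60
python3 -m inch '[[65,0,-0.5,0,0],[75,0,-2,0,0],[80,0,-4,0,0],[80,0,-4.5,0,0],[80,0,-4.5,0,0]]'
python3 look.py w9; python3 - <<'E'
from meas import *
p=np.load("w9.npz")["p"];cv2.imwrite("pics/w9.png",p[...,::-1])
meas("w9",[("greenlock",(270,100,372,236),None,"green",.003)])
E
```

```text
t: 14.18
position: [0.5146, 0.1311, -0.0202]
tool_rot: [-0.129, 2.159, -2.159]
ft_force: [-0.6, -0.3, -0.4]
finger_gap: 0.0597
t: 14.8
position: [0.5153, 0.1312, 0.1162]
tool_rot: [-0.126, 2.158, -2.157]
ft_force: [-0.9, 0.0, -0.3]
finger_gap: 0.0799
t 14.85 tcp [514.  131.  114.6] gap 0.08021919989802448
[[-0.993, 0.0, 0.12], [-0.12, 0.0, -0.993], [-0.0, -1.0, -0.0]]
greenlock body [515.6 132.8  46.   40.4   7. ] whole [528.2 134.7  74.9  40.7   7.8] dir->shackle deg 3.0 dist 31.2 918
```

View pics/w9.png

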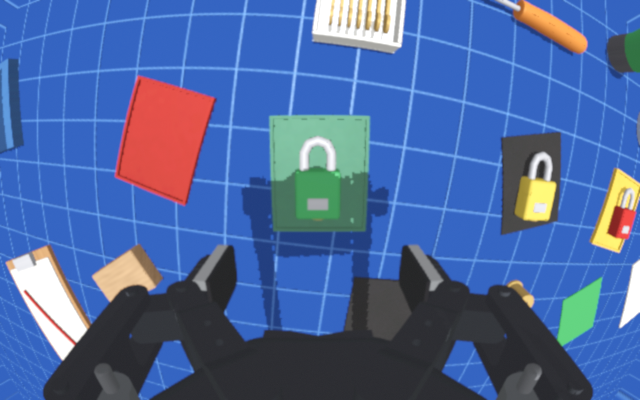

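Green lock origin is about (528.4,134), against the tray centre (529,133), flat. Next the red lock, approximately (528,-305).

```bash
python3 -m inch '[[85,0.2,0,2,0.5],[85,0.35,0,4,1],[85,0.5,0,6,1.5],[85,0.7,0,8,2],[85,0.9,0,10,2],[85,1.1,0,12,2],[85,1.2,0,13.5,2],[85,1.28,0,14.5,2],[85,1.28,0,14.5,2],[85,1.28,0,14.5,2]]'
python3 look.py w10
```

```text
t: 16.1
position: [0.5271, -0.3038, 0.1124]
tool_rot: [-0.093, -2.177, 2.171]
ft_force: [0.5, 0.6, 0.1]
finger_gap: 0.0854
t 16.15 tcp [ 527.4 -303.6  112.9] gap 0.08483306933408981
[[-0.996, -0.003, -0.088], [0.088, 0.002, -0.996], [0.003, -1.0, -0.002]]
```

View pics/w10.png

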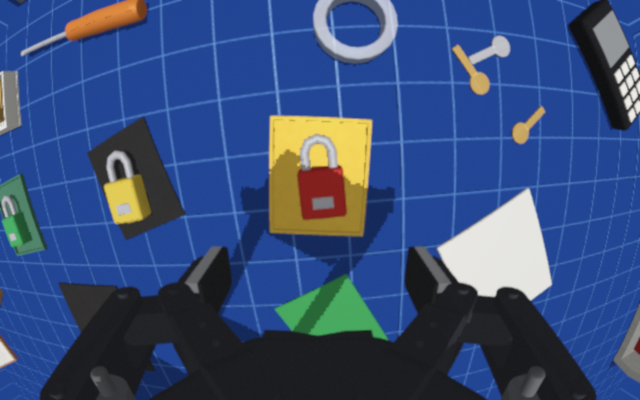

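```bash
python3 - <<'E'
from meas import *
meas("w10",[("yellowT",(264,110,378,242),"yellow","red",.003)])
E
```

```text
yellowT tray/mat [ 538.3 -304.1  111.3   92.    -7.2] 11345.5
yellowT body [ 528.7 -306.    44.2   37.8    0.9] whole [ 541.6 -305.7   72.9   38.4    0.9] dir->shackle deg -0.1 dist 30.4 818
```

```bash
python3 -m inch '[[85,-0.04,1,0.08,-1],[85,-0.04,2.5,0.08,-1],[85,-0.04,3.8,0.08,-1],[85,-0.04,4.4,0.08,-1],[85,-0.04,4.5,0.08,-1],[85,-0.04,4.5,0.08,-1],[85,-0.04,4.5,0.08,-1]]' 60
python3 -m inch '[[60,0,0,0,0],[30,0,0,0,0],[30,0,0,0,0],[30,0,0,0,0],[30,0,0,0,0],[30,0,0,0,0]]' 60
python3 -m inch '[[30,0,-1,0,0],[30,0,-2.5,0,0],[30,0,-3.5,0,0],[30,0,-3.5,0,0]]' 60
python3 look.py w11
```

```text
t: 17.02
position: [0.5307, -0.3086, -0.019]
tool_rot: [-0.015, 2.21, -2.214]
ft_force: [1.3, -0.2, 0.6]
finger_gap: 0.085
t: 17.77
position: [0.5299, -0.3083, -0.0199]
tool_rot: [-0.016, 2.212, -2.214]
ft_force: [-0.8, -0.6, 4.7]
finger_gap: 0.0387
t: 18.27
position: [0.531, -0.3089, 0.0864]
tool_rot: [-0.013, 2.209, -2.215]
ft_force: [0.9, -0.1, -1.9]
finger_gap: 0.0389
t 18.32 tcp [ 529.7 -308.    84.6] gap 0.038734264052287866
[[-1.0, 0.001, 0.016], [-0.016, -0.001, -1.0], [-0.001, -1.0, 0.001]]
```

```bash
python3 -m inch '[[30,0,0,-1.5,0],[30,0,0,-3.5,0],[30,0,0,-5.5,0],[30,-0.1,0,-7.5,0],[30,-0.2,0,-9.5,0],[30,-0.3,0,-11.5,0],[30,-0.4,0,-13.5,0],[30,-0.45,0,-15.5,0],[30,-0.49,0,-17.5,0],[30,-0.49,0,-18.5,0]]' 60
python3 -m inch '[[30,0,0,-1,0.7],[30,0,0,-1.5,1.6],[30,0,0,-1.68,2.38],[30,0,0,-1.68,2.38],[30,0,0,-1.68,2.38],[30,0,0,-1.68,2.38]]' 60
python3 look.py w12
```

```text
t: 19.58
position: [0.5335, 0.25, 0.0817]
tool_rot: [-0.025, 2.213, -2.215]
ft_force: [-0.4, 0.2, -1.4]
finger_gap: 0.0388
t: 20.32
position: [0.5343, 0.297, 0.0838]
tool_rot: [-0.245, -2.097, 2.098]
ft_force: [0.2, 0.4, -1.8]
finger_gap: 0.0385
t 20.38 tcp [534.5 297.1  84.1] gap 0.03855385290343324
[[-0.973, -0.001, -0.231], [0.231, -0.0, -0.973], [0.001, -1.0, 0.0]]
```

View pics/w12.png

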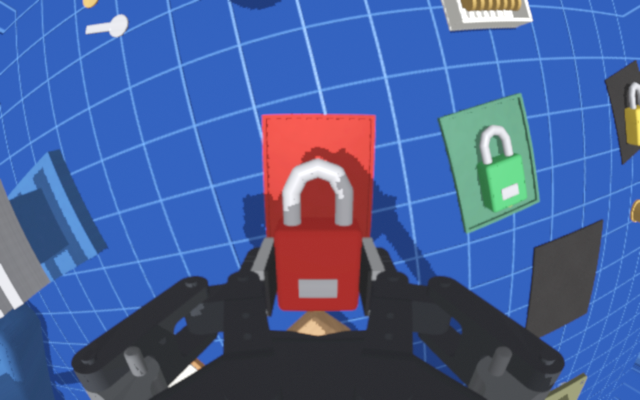

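The red lock is aligned over the red tray (318,235). Lower, release, rise, and head for the yellow lock: body at (539,-105), yaw 4°.

```bash
python3 -m inch '[[30,0,1.5,0,0],[30,0,2.8,0,0],[30,0,3.3,0,0],[30,0,3.45,0,0],[30,0,3.45,0,0],[50,0,3.45,0,0],[60,0,3.45,0,0],[60,0,3.45,0,0],[60,0,3.45,0,0]]' 60
python3 -m inch '[[65,0,-0.5,0,0],[75,0,-2,0,0],[80,0,-4,0,0],[80,0,-4.5,0,0],[80,0,-4.5,0,0]]'
python3 look.py w13; python3 - <<'E'
from meas import *
meas("w13",[("redlock",(255,100,385,240),None,"red",.003)])
E
```

```text
t: 21.5
position: [0.5349, 0.2978, -0.0187]
tool_rot: [-0.247, -2.098, 2.098]
ft_force: [-0.5, 0.4, -0.0]
finger_gap: 0.0599
t: 22.12
position: [0.5356, 0.2981, 0.118]
tool_rot: [-0.25, -2.101, 2.097]
ft_force: [0.1, 0.0, -0.4]
finger_gap: 0.0803
t 22.18 tcp [534.3 297.5 116.1] gap 0.08015071438254137
[[-0.973, 0.0, -0.231], [0.231, 0.0, -0.973], [-0.0, -1.0, -0.0]]
redlock body [551.4 293.7 101.8  83.1 -13.4] whole [550.7 293.9 103.3  84.4 -13.4] dir->shackle deg 9.1 dist 14.8 824
```

```bash
python3 -m inch '[[85,-0.5,0,2,-0.5],[85,-1,0,4,-1],[85,-1.5,0,6,-2],[85,-2,0,8,-2.9],[85,-2.5,0,10,-2.9],[85,-2.9,0,11.6,-2.9],[85,-3.15,0,12.6,-2.9],[85,-3.25,0,13,-2.9],[85,-3.25,0,13,-2.9],[85,-3.25,0,13,-2.9]]'
python3 look.py w14; python3 - <<'E'
from meas import *
meas("w14",[("yel",(250,90,390,240),None,"yellow",.003)])
p=np.load("w13.npz")["p"];cv2.imwrite("pics/w13b.png",np.hstack([cv2.resize(p[100:250,240:400],(400,375)),cv2.resize(np.load("w14.npz")["p"][100:250,240:400],(400,375))])[...,::-1])
E
```

```text
t: 23.42
position: [0.5388, -0.1029, 0.1153]
tool_rot: [-0.079, 2.187, -2.185]
ft_force: [-0.8, 1.3, 0.0]
finger_gap: 0.0852
t 23.48 tcp [ 538.9 -102.8  115.5] gap 0.08500448595002683
[[-0.997, -0.001, 0.072], [-0.072, 0.001, -0.997], [0.001, -1.0, -0.001]]
yel body [ 539.5 -104.9   46.8   41.2    4.1] whole [ 552.2 -104.    75.2   41.9    4.1] dir->shackle deg 1.8 dist 32.5 932
```

View pics/w13b.png

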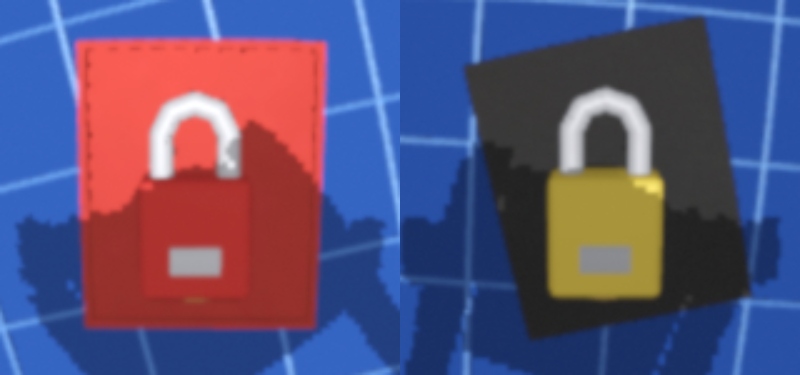

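Left: the red lock (196,195) sits centred in the red tray. Right: the yellow lock (605,195) is on the mat. Grasping yellow.

```bash
python3 -m inch '[[85,0,1,0.07,0],[85,0,2.5,0.07,0],[85,0,3.8,0.07,0],[85,0,4.4,0.07,0],[85,0,4.55,0.07,0],[85,0,4.55,0.07,0],[85,0,4.55,0.07,0]]' 60
python3 -m inch '[[60,0,0,0,0],[30,0,0,0,0],[30,0,0,0,0],[30,0,0,0,0],[30,0,0,0,0],[30,0,0,0,0]]' 60
python3 -m inch '[[30,0,-1,0,0],[30,0,-2.5,0,0],[30,0,-3.5,0,0],[30,0,-3.5,0,0]]' 60
```

```text
t: 24.35
position: [0.5405, -0.1063, -0.0195]
tool_rot: [-0.075, 2.184, -2.185]
ft_force: [0.1, 0.3, 0.3]
finger_gap: 0.0851
t: 25.1
position: [0.5399, -0.1066, -0.0199]
tool_rot: [-0.075, 2.185, -2.186]
ft_force: [-1.0, 0.4, 5.6]
finger_gap: 0.0388
t: 25.6
position: [0.5413, -0.107, 0.0866]
tool_rot: [-0.071, 2.182, -2.185]
ft_force: [-0.8, -0.1, -3.2]
finger_gap: 0.0388
```

```bash
python3 -m inch '[[30,0.2,0,1.2,0.4],[30,0.4,0,2.9,1],[30,0.7,0,4.5,1.6],[30,0.9,0,5.8,1.87],[30,0.94,0,6.48,1.87],[30,0.94,0,6.48,1.87],[30,0.94,0,6.48,1.87],[30,0.94,0,6.48,1.87]]' 60
python3 look.py w15
```

```text
t: 26.6
position: [0.5249, -0.3006, 0.0842]
tool_rot: [-0.133, -2.158, 2.156]
ft_force: [-0.6, 0.9, -1.9]
finger_gap: 0.0384
t 26.65 tcp [ 525.  -300.8   84.4] gap 0.03879321518684633
[[-0.992, -0.0, -0.124], [0.124, 0.001, -0.992], [0.0, -1.0, -0.001]]
```

View pics/w15.png

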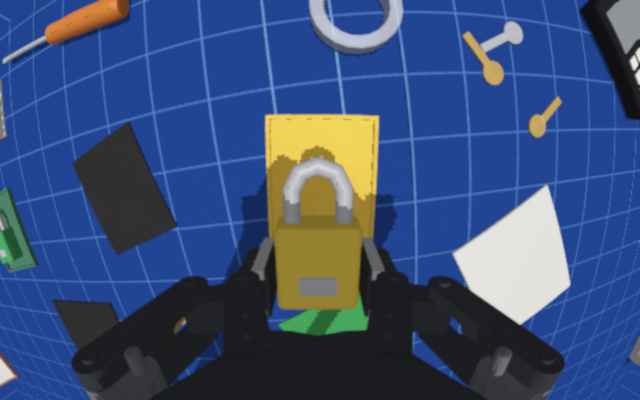

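The yellow lock is aligned over the yellow tray (320,235). Placing it with a 1.5 mm correction, then rising.

```bash
python3 -m inch '[[30,0,1.5,0.05,0],[30,0,2.8,0.05,0],[30,0,3.3,0.05,0],[30,0,3.46,0.05,0],[30,0,3.46,0.05,0],[50,0,3.46,0.05,0],[60,0,3.46,0.05,0],[60,0,3.46,0.05,0],[60,0,3.46,0.05,0]]' 60
python3 -m inch '[[65,0,-0.5,0,0],[75,0,-2,0,0],[80,0,-4,0,0],[80,0,-4.5,0,0],[80,0,-4.5,0,0]]'
python3 -m inch '[[80,0,-1,-2,0],[80,0,-1,-4,0],[80,0,-1,-6,0],[80,0,-1,-8,0],[80,0,-1,-8,0]]'
python3 look.py w16; python3 - <<'E'
from h import *
out=[]
for n in("scene","side"):
    p,d=manip.snapshot(n);np.savez(n+"9.npz",p=p,d=d)
    out.append(p[130:290,200:500] if n=="scene" else p[120:300,190:490])
W=np.load("w16.npz")["p"]
cv2.imwrite("pics/fin.png",np.vstack([cv2.resize(W[60:260],(800,250)),np.hstack([cv2.resize(o,(400,240)) for o in out])])[...,::-1])
E
```

```text
t: 27.78
position: [0.5249, -0.3039, -0.0191]
tool_rot: [-0.136, -2.156, 2.157]
ft_force: [-0.3, -0.4, -0.2]
finger_gap: 0.0602
t: 28.4
position: [0.5256, -0.3044, 0.1177]
tool_rot: [-0.139, -2.156, 2.16]
ft_force: [-0.4, 0.1, -0.7]
finger_gap: 0.08
t: 29.02
position: [0.5531, -0.0611, 0.1434]
tool_rot: [-0.124, -2.159, 2.155]
ft_force: [-0.1, -0.4, -0.3]
finger_gap: 0.0801
t 29.07 tcp [553.3 -63.5 143.6] gap 0.08002841056645386
[[-0.993, -0.004, -0.121], [0.121, 0.001, -0.993], [0.004, -1.0, -0.0]]
```

No picture views left, so I'll check numerically from depth: points above 12 mm around each tray and around the mat.

```bash
python3 - <<'E'
from h import *
T=dict(red=(547.8,294.4,-13.4),yellow=(538.3,-304,-7.2),green=(529,133,6.9),mat=(553,-106,15.5),brass=(420,-127,0),can=(750,-244,0))
for n,fn in(("scene","scene9"),("side","side9"),("wrist","w16"),("scene","scene0"),("side","side0")):
    f=np.load(fn+".npz");M={"world_from_camera":f["T"],"intrinsics":f["K"]} if n=="wrist" else manip.camera_model(n)
    v,u=np.nonzero(f["d"]>0);o,r=rays(n,np.c_[u,v],M);c=r@M["world_from_camera"][:3,:3]
    P=(o+r*(f["d"][v,u]/-c[:,2])[:,None])*1000
    for k,(x,y,a) in T.items():
        R=62 if k not in("brass","can") else 45
        q=P[(np.hypot(P[:,0]-x,P[:,1]-y)<R)&(P[:,2]>12)&(P[:,2]<(60 if k!="can" else 190))]
        if len(q)<4: print(fn,k,"empty",len(q));continue
        (cx,cy),wh,_=cv2.minAreaRect(q[:,:2].astype(np.float32))
        b=q[q[:,2]>20]
        print(fn,k,len(q),"outline centre",np.round([cx,cy]),"off",np.round([cx-x,cy-y]),"size",np.round(wh),"top z med",np.median(b[:,2]).round(1) if len(b) else None)
E
```

```text
scene9 red 332 outline centre [550. 295.] off [2. 1.] size [40. 74.] top z med 23.8
scene9 yellow 243 outline centre [ 541. -303.] off [2. 1.] size [40. 74.] top z med 24.1
scene9 green 287 outline centre [530. 133.] off [1. 0.] size [77. 40.] top z med 23.9
scene9 mat empty 0
scene9 brass 93 outline centre [ 418. -127.] off [-2. -0.] size [31. 24.] top z med 31.5
scene9 can 1314 outline centre [ 758. -240.] off [8. 4.] size [51. 50.] top z med 117.9
side9 red 81 outline centre [548. 285.] off [  0. -10.] size [46. 92.] top z med 25.4
side9 yellow 414 outline centre [ 545. -307.] off [ 6. -3.] size [43. 89.] top z med 25.5
side9 green 216 outline centre [518. 124.] off [-11.  -9.] size [78. 72.] top z med 25.6
side9 mat empty 0
side9 brass 126 outline centre [ 415. -128.] off [-5. -1.] size [29. 28.] top z med 33.6
side9 can 1471 outline centre [ 751. -244.] off [ 1. -0.] size [52. 53.] top z med 114.1
w16 red 946 outline centre [547. 295.] off [-1.  1.] size [42. 75.] top z med 24.9
w16 yellow 1475 outline centre [ 539. -304.] off [ 0. -0.] size [43. 75.] top z med 25.0
w16 green 16
[... 478 characters left out ...]
 136.] off [4. 3.] size [75. 39.] top z med 24.3
scene0 mat empty 0
scene0 brass 94 outline centre [ 418. -128.] off [-2. -1.] size [28. 24.] top z med 31.9
scene0 can 1314 outline centre [ 757. -240.] off [7. 4.] size [53. 51.] top z med 118.0
side0 red 181 outline centre [551. 298.] off [3. 4.] size [52. 96.] top z med 25.4
side0 yellow 407 outline centre [ 541. -306.] off [ 2. -2.] size [46. 73.] top z med 25.3
side0 green 219 outline centre [529. 131.] off [-0. -2.] size [47. 71.] top z med 25.6
side0 mat empty 0
side0 brass 134 outline centre [ 414. -130.] off [-6. -3.] size [26. 29.] top z med 33.5
side0 can 1473 outline centre [ 751. -246.] off [ 1. -2.] size [50. 53.] top z med 113.8
```

```bash
python3 -c "
from station import manip
print(manip.close_job())"
```

```text
the job is handed in; nothing more can be done
None
```

I parked the yellow padlock on the small black mat, then moved green to the green tray, red to the red tray and yellow to the yellow tray. I handed the job in at about 29 s; no verdict is reported.

**Last checks, from depth:**
- **Locks:** in the scene and wrist views, all three outline centres were within 3 mm of their tray centres. Tops were at 24–25 mm, so they lie flat on the tray floor.
- **Mat and bystanders:** the mat was empty, and the brass cylinder and spray can had not moved measurably. The gripper was open and clear of everything.

**What failed or disagreed:**
- **First grasp:** it closed above the yellow lock without touching it. The real fingertips sat about 29 mm higher than the reported TCP, so I took that off every later grasp and all of them held.
- **Side camera:** its outlines disagreed at the end, with centres off by up to about 14 mm and sizes too large. I put that down to stray points near edges or the arm and relied on the other two views.
- **Final picture:** I had used up the picture views, so the end state was checked by numbers only. The wrist camera's can reading was also cut off, so the can was checked from the scene and side views.

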